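# Clamp a mains plug in the test vise

## Task

Load the long white plug, brass blades first, lying flat between the rails of the upright test vise and push it fully home against the stop face. Then turn the T-handle clockwise until you feel from the rising resistance that the pad has the plug firmly clamped, stop before the plug is crushed, and let go. Leave the other things on the bench alone.

Things in the scene. Friction and masses are not known exactly. Their poses are not given: they have to be found in the camera images.
- plug: Long white plastic plug: box body 95 long (x), 40 wide (y), 34 high (z) mm; two brass blades stick 16 mm out of its +x end, 14 mm across both; a round tapered stub, 24 mm long, 22 mm thick, on its -x end. About 0.16 kg. Origin: centre of the box's underside; x points to the blades, z up. Grip it across its width about 28 mm behind (-x of) the origin, which keeps clear of the jaw and rails.
- vise: Upright vise, fixed to the bench. Dark base plate 14 mm thick, from x -95 to 65 mm, 100 mm wide. Grey column from x 0 to 40 mm, 56 mm wide, 85 mm high; its front (x = 0) is the stop face, slot 24 mm wide up to 50 mm height for the blades. Origin: bench level, centre line, below the stop face; x points from the loading side into the column. Plug home: same heading, origin at x -47.5, y 0, z 14.
- stop (a point): Foot of the stop face: top of the base plate, centre line, 14 mm above the vise's origin; axes as the vise. The plug's blade-end face must rest against this face, the blades in the slot.
- jaw: Jaw arm, 44 long, 36 wide, 16 mm thick, sticking out of the column over the plug. Its origin is the vise's origin when fully open (underside then 66 mm above the bench) and sinks with it. 30 mm in front of the stop face a stem with a round black rubber pad, 14 mm across, hangs 6 to 14 mm below it, differently each time, not measured. Firm clamp: 20 to 50 N on the plug; above 70 N crushes it.
- tee (a joint): Angle of the T-handle, rad; 0 open, growing clockwise seen from above (closing), at most 5.4. Each rad lowers the jaw 4 mm. The pad meets the plug somewhere from 1.0 to 3.0 rad; then the moment rises about 0.23 N m per rad (0.004 per N of clamping). Firm: 0.08 to 0.20 above free turning. Friction 0.24 N m holds it where left and, at a pause, may act either way: compare like readings.
- tee_bar (a point): Centre of the T-handle's steel cross bar, on the upright screw axis, 20 mm behind the stop face, 111 mm above the bench (constant). The bar is 76 mm long (its x), 12 wide (y), 14 high, with black ball ends of 17 mm; below it a 12 mm hub goes 16 mm down to a 3 mm collar on the column's top. Grip from above, one finger each side of the bar, and turn about this axis; regrasp as needed.
- plug_small: Bystander: a short white plug, body 42 x 30 x 22 mm; origin at the centre of its underside.
- driver: Bystander: a screwdriver lying on the bench.
- brush: Bystander: a brush lying on the bench.
- tape: Bystander: a black ring of tape, 90 mm outside, 20 mm high.
- jar: Bystander: a closed jar, 56 mm diameter, 70 mm high.
- gauge: Bystander: a steel gauge block, 60 x 30 x 25 mm.
- rails (a point): Point on the base plate's top, on the centre line, 54 mm in front of the stop face, where the two rails begin; axes as the vise. The rails are 12 mm high, 46 mm apart (the plug is 40 wide), and end at the stop face; the first 9 mm flare outwards a little. The plate goes on 41 mm further in front of this point.
- blades (a point): Centre of the lower edge of the plug's blade-end face (47.5 mm ahead of the plug's origin, blades start above it); axes as the plug. Comes to point stop when the plug is home.
Not all that is in view belongs to the job. What is shaped like the plug but orange or purple is not meant. Of the things that look like the vise, the smaller one is meant.

How it is judged:
By the outcome, as a careful person would: the job done as asked, in the order asked, and still so for the second after the job is handed in, with the robot touching nothing.
It also fails if it takes over 70 s, if anything falls off the work surface, if the arm or the gripper's body presses on something with over 40 N, if the wrist force passes 120 N, or if a joint passes its speed limit or range.

## Robot

A 6-joint arm with a two-finger parallel gripper is mounted at the origin on the work surface. World frame = base frame: x ahead of the robot, y to its left, z up, the work surface at z = 0. Lengths are in m, angles in rad, forces in N, time in s.
With the tool pointing down it reaches from about 0.375 to 0.9 m from the base axis. Payload 3.1 kg.
Tool frame: the origin (TCP) lies midway between the tips of the shut fingers; the grasp point (between the pads) lies 19 mm behind it (manip.grasp_offset is the distance from the TCP to the grasp point, in m); z points along the fingers, y is the line along which they close (so a half turn about z gives the same grasp; the last joint's range is limited). The gripper opens to 85 mm and grips with 20 to 120 N. Pads are 22 mm wide; open, the fingers measure 114 mm over their backs; the gripper's body (76 mm by 85 mm) begins 54 mm behind the grasp point. The pads swing forward as they close: fully open they stand 13 mm farther back than shut.
Start: joints at [-1.381, 0.527, 1.433, -0, 1.181, -0.178], TCP at [0.225, -0.583, 0.198] pointing down, gripper open.
Joint ranges: [-3.08, 3.08], [-0.75, 2.2], [0.22, 2.44], [-1.43, 4.57], [0, 2.65], [-2.85, 2.85]. Speed limits (rad/s): [2.79, 2.79, 3.14, 3.14, 3.14, 3.14].

## Interface

Orientations are given as a unit quaternion [x, y, z, w].
In Python, from station import sensors, cams, order, manip gives the robot as it stands.
- The arm moves only by the tool move_arm, never from a script. Its argument "targets" is a list of rows, each an object of numbers: "dx", "dy", "dz": the shift along the world's x, y, z normalised to -1 to 1, where 1 is 25 mm; "rx", "ry", "rz": the turn, a rotation vector about the world's x, y, z normalised to -1 to 1, where 1 is 30 degrees. A call has exactly 10 rows; each row shifts and turns the commanded pose from where the row before left it; what a row does not reach is not made up. A row lasts 1/8 s, in which the tool goes at most 62.5 mm and 10.7 degrees, less where a joint would pass 70% of its speed; a pose out of reach is approached as far as the arm can. A call with a number of a shift or a turn outside -1 to 1 is refused whole. A call with a gripper value outside its range is refused whole. "claw" is the opening in per cent of the stroke, from 0 (shut) to 100 (fully open), set as the call begins (left out, the last holds). The fingers move at their own pace and stop on an object; "newtons" is the grip in N (left out, the last holds). Time passes only in rows, so rows that do not move let the fingers close, or fill a call up. It gives the time, the measured TCP pose, the force, the opening and the grip force at its end, in the units of the state.
- sensors.sense(): the state, without advancing time (a new reading comes with each control period).
- cams.snapshot(name): name is "side" or "top" or "wrist"; returns the picture (400x640x3 uint8, red, green, blue); there is no depth.
- cams.camera_model(name): a dict with "fx", "fy", "cx", "cy" (pixels), "distortion" ([k1, k2, p1, p2, k3] as OpenCV has them; the pictures are not rectified), "extrinsics" (4x4, takes a point from world to camera coordinates). Camera axes: x right, y down, z forward; pixel columns grow to the right and rows downward; lengths in m; the calibration is good to about 2 mm. A picture is of the moment at which its call begins: read the wrist's pose just before it. camera_model takes no time and is no camera call; for the wrist camera it gives the pose at the moment of the call.
- order.sign_off(): hands the job in; it is judged then, once.
The state is a dict: "t": time; "q": joint angles; "qd": joint speeds; "tau": joint torques, N m; "tcp_pos": TCP position; "tool_rot": TCP orientation; "force": force on the tool from outside, world axes, zero at the start; "ft_torque": the same for the moment, N m; "finger_gap": opening from 0.0 (shut) to 1.0 (fully open); "gripper_force": force on a finger pad.
Only numpy, scipy, OpenCV 4.12 (cv2) and the standard library are available. Lean on these libraries where they do the work, as an engineer would, in place of code of your own. Each camera call takes 0.05 s, during which the arm holds its last target. There are 200 camera calls.

## Working session

There is one attempt and no reset: what is moved stays moved. The work goes in short steps, Python scripts to look and compute and a tool call to move; the robot and the scene stay as the last step left them, time stands still between calls to the robot, and variables do not carry over. Pictures are saved under pics/ and viewed, at most 10 in all, crops included, and the job is handed in when it is done.

Besides the shell and the picture viewer there is one more tool, called as name([rows], argument=value, ...), one row to a line, values as JSON. move_arm: Moves the arm, as the interface text tells. Scaled input: -1 to 1 covers 25 mm each way for a shift and 30 degrees each way for a turn. Its arguments: {"type":"object","properties":{"targets":{"type":"array"},"claw":{"type":"number"},"newtons":{"type":"number"}},"required":["targets"]}

```bash
ls; mkdir -p pics
python3 - <<'E'
from station import sensors,cams,manip
import cv2,numpy as np
s=sensors.sense();print(s['t'],s['tcp_pos'],s['tool_rot'],manip.grasp_offset)
for n in('top','side'):
    cv2.imwrite(f'pics/{n}0.png',cams.snapshot(n)[:,:,::-1]);m=cams.camera_model(n);print(n,m['fx'],m['cx'],m['cy'],m['distortion'],np.round(m['extrinsics'],3).tolist())
E
```

```text
pics
0.0 [ 0.22460589 -0.58239752  0.1967292 ] [ 9.83137198e-01  1.82866255e-01  4.32076083e-06 -1.08741486e-03] 0.0187
top 376.70642772089633 316.797607108249 203.26204937192767 [-0.01261528  0.          0.          0.          0.        ] [[-0.028, -1.0, 0.002, 0.005], [-0.986, 0.028, -0.166, 0.556], [0.166, -0.006, -0.986, 0.96], [0.0, 0.0, 0.0, 1.0]]
side 472.34726228591717 317.72431931282733 197.42057530367217 [-0.0917376  0.         0.         0.         0.       ] [[-0.157, -0.988, 0.003, 0.104], [-0.58, 0.09, -0.81, 0.382], [0.799, -0.129, -0.587, 0.899], [0.0, 0.0, 0.0, 1.0]]
```

View pics/top0.png

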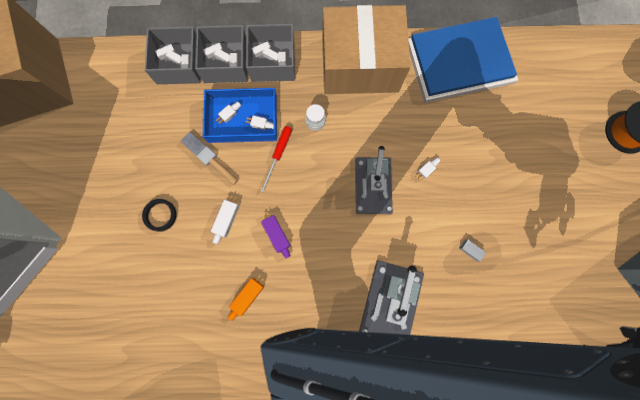

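View pics/side0.png

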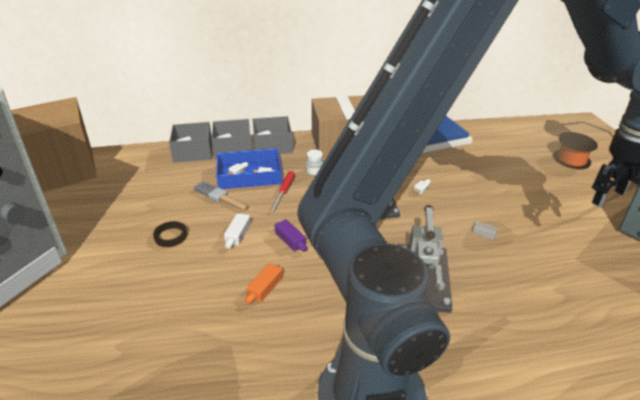

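```bash
cat > h.py <<'E'
from station import sensors,cams,order,manip
import cv2,numpy as np
from scipy.spatial.transform import Rotation as R
def ray(m,uv):
    K=np.array([[m['fx'],0,m['cx']],[0,m['fy'],m['cy']],[0,0,1.]])
    p=cv2.undistortPoints(np.array(uv,float).reshape(-1,1,2),K,np.array(m['distortion'],float)).reshape(-1,2)
    E=np.array(m['extrinsics']);Rm,t=E[:3,:3],E[:3,3]
    return -Rm.T@t,np.c_[p,np.ones(len(p))]@Rm
def plane(m,uv,z):
    o,d=ray(m,uv);return o+d*((z-o[2])/d[:,2])[:,None]
def tri(m1,a,m2,b):
    out=[]
    o1,d1=ray(m1,a);o2,d2=ray(m2,b)
    for x,y in zip(d1,d2):
        A=np.c_[x,-y];s=np.linalg.lstsq(A,o2-o1,rcond=None)[0]
        p,q=o1+s[0]*x,o2+s[1]*y;out.append(np.r_[(p+q)/2,np.linalg.norm(p-q)])
    return np.array(out)
def proj(m,P):
    K=np.array([[m['fx'],0,m['cx']],[0,m['fy'],m['cy']],[0,0,1.]]);E=np.array(m['extrinsics'])
    return cv2.projectPoints(np.array(P,float).reshape(-1,1,3),cv2.Rodrigues(E[:3,:3])[0],E[:3,3],K,np.array(m['distortion'],float))[0].reshape(-1,2)
E
python3 - <<'E'
from h import *
t=cv2.imread('pics/top0.png');s=cv2.imread('pics/side0.png')
a=cv2.resize(t[140:225,335:420],(400,400),interpolation=2);b=cv2.resize(t[190:250,190:250],(400,400),interpolation=2)
cv2.imwrite('pics/crop0.png',np.hstack([a,b]))
mt,ms=cams.camera_model('top'),cams.camera_model('side')
for im,m,box in((t,mt,(190,250,205,242)),(s,ms,(205,255,220,255))):
    r0,r1,c0,c1=box;k=cv2.cvtColor(im,cv2.COLOR_BGR2HSV)[r0:r1,c0:c1];mask=((k[...,1]<50)&(k[...,2]>150)).astype(np.uint8)
    c=max(cv2.findContours(mask,0,2)[0],key=cv2.contourArea);print(cv2.contourArea(c),c.reshape(-1,2).min(0)+[c0,r0],c.reshape(-1,2).max(0)+[c0,r0]); (x,y),wh,an=cv2.minAreaRect(c);print(x+c0,y+r0,wh,an)
    print(plane(m,[[x+c0,y+r0]],.034))
print('corners of small vise plate',plane(mt,[[357,157],[392,157],[356,213],[392,213]],.014).round(3).tolist())
print(plane(mt,[[381,148],[377,184]],.111))
E
```

```text
537.0 [211 200] [237 243]
222.03254508972168 221.77810668945312 (14.903635025024414, 44.60211944580078) 22.380136489868164
[[0.51504927 0.2444265  0.034     ]]
468.5 [224 213] [249 248]
234.67241287231445 230.06896781921387 (17.64105987548828, 38.25324630737305) 21.801406860351562
[[0.50132564 0.24883979 0.034     ]]
corners of small vise plate [[0.691, -0.128, 0.014], [0.688, -0.227, 0.014], [0.531, -0.118, 0.014], [0.529, -0.217, 0.014]]
[[ 0.68425608 -0.1793531   0.111     ]
 [ 0.59024209 -0.16386162  0.111     ]]
```

View pics/crop0.png

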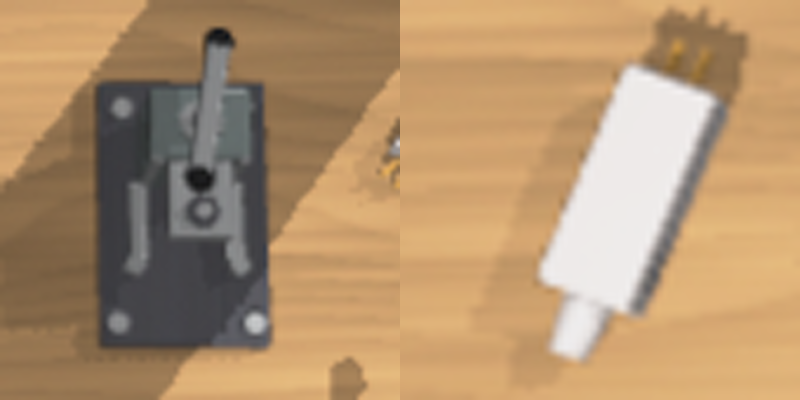

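The long white plug is at top (224,218), blades at the upper end (276,84 in the crop); the orange (246,298) and purple (277,236) ones are decoys and the plugs in the trays and at (428,168) are short. Of the vises at (375,185) and (395,300), the first has a plate of 100 x 160 mm, so it is the smaller one and the one meant. Its column and T-handle are on the far side.

Run:
```python
from h import *
mt,ms=cams.camera_model('top'),cams.camera_model('side')
c=np.array([[230,65],[322,103],[140,275],[232,315]])/6.667+190
P=plane(mt,c,.034);print(P.round(3).tolist(),P.mean(0).round(4))
d=P[:2].mean(0)-P[2:].mean(0);h=np.arctan2(d[1],d[0]);print(np.linalg.norm(d),np.degrees(h))
print('grasp',P.mean(0)-.028*np.array([np.cos(h),np.sin(h),0]))
E=np.array(cams.camera_model('wrist')['extrinsics']);s=sensors.sense();T=R.from_quat(s['tool_rot']).as_matrix()
print('cam in tool',T.T@(-E[:3,:3].T@E[:3,3]-s['tcp_pos']),'axes',(T.T@E[:3,:3].T).round(2).tolist(),cams.camera_model('wrist')['fx'])
```

```text
[[0.575, 0.239, 0.034], [0.558, 0.201, 0.034], [0.49, 0.274, 0.034], [0.473, 0.237, 0.034]] [0.5242 0.2374 0.034 ]
0.09179130260574427 -22.61193883931448
grasp [0.49838342 0.24818594 0.034     ]
cam in tool [ 8.12218553e-02  1.09545613e-04 -1.76529849e-01] axes [[-0.0, -0.95, -0.32], [1.0, -0.0, -0.0], [0.0, -0.32, 0.95]] 314.04072501404835
```

move_arm([
  {"dx": 0.6, "dy": 1, "dz": 0.5},
  {"dx": 0.6, "dy": 1, "dz": 0.5},
  {"dx": 0.6, "dy": 1, "dz": 0.5},
  {"dx": 0.6, "dy": 1, "dz": 0.5},
  {"dx": 0.6, "dy": 1},
  {"dx": 0.6, "dy": 1},
  {"dx": 0.6, "dy": 1},
  {"dx": 0.6, "dy": 1},
  {"dx": 0.6, "dy": 1},
  {"dx": 0.6, "dy": 1},
], claw=100)

```text
schema error: expected keys dx, dy, dz, rx, ry, rz
```

move_arm([
  {"dx": 0.7, "dy": 0.9, "dz": 0.3, "rx": 0, "ry": 0, "rz": -0.045},
  {"dx": 0.7, "dy": 0.9, "dz": 0.3, "rx": 0, "ry": 0, "rz": -0.045},
  {"dx": 0.7, "dy": 0.9, "dz": 0.3, "rx": 0, "ry": 0, "rz": -0.045},
  {"dx": 0.7, "dy": 0.9, "dz": 0.3, "rx": 0, "ry": 0, "rz": -0.045},
  {"dx": 0.7, "dy": 0.9, "dz": 0.3, "rx": 0, "ry": 0, "rz": -0.045},
  {"dx": 0.7, "dy": 0.9, "dz": 0.3, "rx": 0, "ry": 0, "rz": -0.045},
  {"dx": 0.7, "dy": 0.9, "dz": 0.3, "rx": 0, "ry": 0, "rz": -0.045},
  {"dx": 0.7, "dy": 0.9, "dz": 0.3, "rx": 0, "ry": 0, "rz": -0.045},
  {"dx": 0.7, "dy": 0.9, "dz": 0.3, "rx": 0, "ry": 0, "rz": -0.045},
  {"dx": 0.7, "dy": 0.9, "dz": 0.3, "rx": 0, "ry": 0, "rz": -0.045},
], claw=100)

```text
t: 1.35
tcp_pos: [0.4, -0.3571, 0.2725]
tool_rot: [0.998, 0.066, -0.0, -0.0]
force: [-0.1, -0.9, 0.0]
finger_gap: 1.001
gripper_force: 0.0
```

move_arm([
  {"dx": 0.7, "dy": 0.9, "dz": 0.1, "rx": 0, "ry": 0, "rz": -0.05},
  {"dx": 0.7, "dy": 0.9, "dz": 0.1, "rx": 0, "ry": 0, "rz": -0.05},
  {"dx": 0.7, "dy": 0.9, "dz": 0, "rx": 0, "ry": 0, "rz": -0.05},
  {"dx": 0.7, "dy": 0.9, "dz": 0, "rx": 0, "ry": 0, "rz": -0.05},
  {"dx": 0.7, "dy": 0.9, "dz": 0, "rx": 0, "ry": 0, "rz": -0.05},
  {"dx": 0.7, "dy": 0.9, "dz": 0, "rx": 0, "ry": 0, "rz": -0.05},
  {"dx": 0.7, "dy": 0.9, "dz": 0, "rx": 0, "ry": 0, "rz": -0.05},
  {"dx": 0, "dy": 0.5, "dz": 0, "rx": 0, "ry": 0, "rz": -0.05},
  {"dx": 0, "dy": 0, "dz": 0, "rx": 0, "ry": 0, "rz": 0},
  {"dx": 0, "dy": 0, "dz": 0, "rx": 0, "ry": 0, "rz": 0},
])

```text
t: 2.6
tcp_pos: [0.5221, -0.1886, 0.2775]
tool_rot: [0.999, -0.039, -0.0, 0.0]
force: [-0.1, 0.6, 0.0]
finger_gap: 1.001
gripper_force: 0.0
```

Run:
```python
from h import *
import json
m=cams.camera_model('wrist');m['extrinsics']=np.array(m['extrinsics']).tolist();m['distortion']=list(map(float,m['distortion']))
cv2.imwrite('pics/w1.png',cams.snapshot('wrist')[:,:,::-1]);json.dump(m,open('w1.json','w'))
cv2.imwrite('pics/side1.png',cams.snapshot('side')[:,:,::-1]);cv2.imwrite('pics/top1.png',cams.snapshot('top')[:,:,::-1])
print(m)
```

```text
{'fx': 314.04072501404835, 'fy': 314.04072501404835, 'cx': 318.160412813535, 'cy': 200.95314950741525, 'distortion': [-0.04532595621519214, 0.0, 0.0, 0.0, 0.0], 'extrinsics': [[-0.07729550402413089, -0.9970081865552877, -0.00028460392535185615, -0.14788299426588664], [-0.9450171912253728, 0.07317379094588773, 0.3187288888806861, 0.43961025156318034], [-0.31775448595757816, 0.024905265715231537, -0.9478458811396985, 0.6268485497549805], [0.0, 0.0, 0.0, 1.0]]}
```

View pics/w1.png

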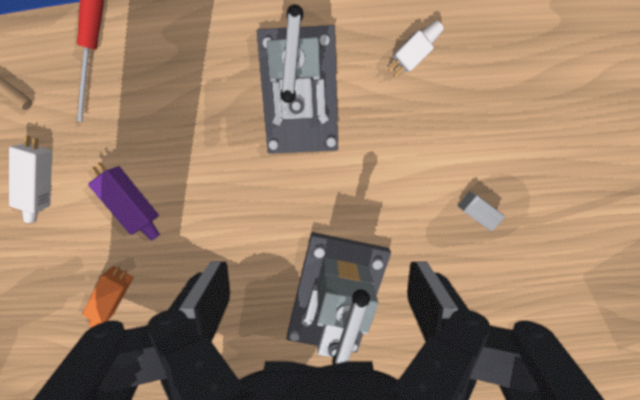

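The wrist view shows vise A at (300,90) and vise B at (345,290); both look similar in size here, so I compare plate widths in metres.

Run:
```python
from h import *
import json
m=json.load(open('w1.json'));mt=cams.camera_model('top')
f=lambda P:(P.round(4)[:,:2].tolist(),np.linalg.norm(P[0]-P[1]).round(4))
A=[[258,30],[334,25],[267,153],[338,150]]
print('A',f(plane(m,A,.014)));print('B',f(plane(m,[[314,233],[390,247],[289,338]],.014)))
print('B top',f(plane(mt,[[383,261],[423,270],[361,330]],.014)))
a,b=cv2.imread('pics/w1.png')[0:170,235:365],cv2.imread('pics/top1.png')[140:225,330:420]
cv2.imwrite('pics/crop1.png',np.hstack([cv2.resize(a,(424,555),interpolation=2),cv2.resize(cv2.imread('pics/side1.png')[170:260,330:430],(370,555),interpolation=2)]))
```

```text
A ([[0.6893, -0.1254], [0.6873, -0.2216], [0.5323, -0.1173], [0.5288, -0.2173]], np.float64(0.0963))
B ([[0.4046, -0.1733], [0.3715, -0.2896], [0.2072, -0.1132]], np.float64(0.1209))
B top ([[0.399, -0.185], [0.372, -0.2911], [0.2224, -0.1174]], np.float64(0.1095))
```

View pics/crop1.png

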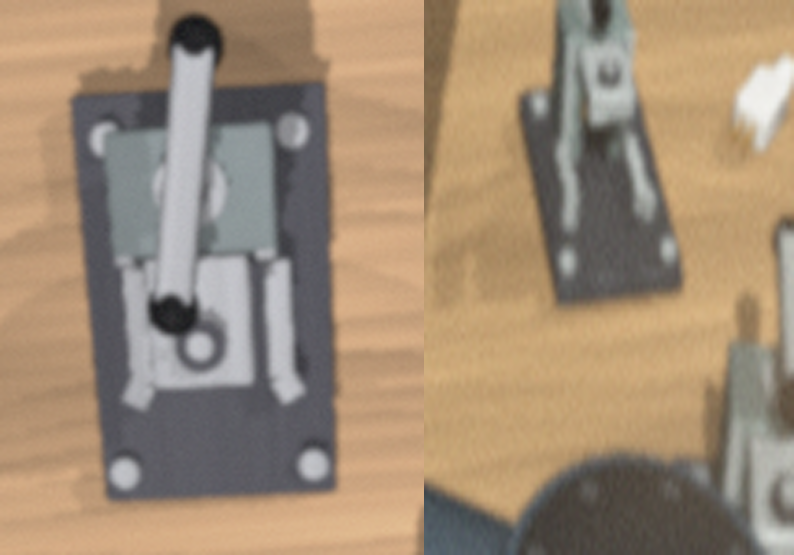

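Vise A's plate is 96–100 × 157 mm and B's is 110–121 × ~190 mm, so A is the smaller one, confirmed in the crop (rails at (135,330)/(280,330), T-bar balls at (194,38)/(174,313)). Next, the plug.

move_arm([
  {"dx": 0, "dy": 1, "dz": 0, "rx": 0, "ry": 0, "rz": -0.034},
  {"dx": 0, "dy": 1, "dz": 0, "rx": 0, "ry": 0, "rz": -0.034},
  {"dx": 0, "dy": 1, "dz": 0, "rx": 0, "ry": 0, "rz": -0.034},
  {"dx": 0, "dy": 1, "dz": 0, "rx": 0, "ry": 0, "rz": -0.034},
  {"dx": 0, "dy": 1, "dz": 0, "rx": 0, "ry": 0, "rz": -0.034},
  {"dx": -0.1, "dy": 1, "dz": -0.3, "rx": 0, "ry": 0, "rz": -0.034},
  {"dx": -0.1, "dy": 1, "dz": -0.3, "rx": 0, "ry": 0, "rz": -0.034},
  {"dx": -0.1, "dy": 1, "dz": -0.3, "rx": 0, "ry": 0, "rz": -0.034},
  {"dx": -0.1, "dy": 1, "dz": -0.3, "rx": 0, "ry": 0, "rz": -0.034},
  {"dx": -0.1, "dy": 1, "dz": -0.3, "rx": 0, "ry": 0, "rz": -0.034},
])

```text
t: 4.0
tcp_pos: [0.5099, 0.0621, 0.2401]
tool_rot: [0.992, -0.128, 0.0, 0.0]
force: [0.0, 0.1, -0.3]
finger_gap: 0.995
gripper_force: 0.0
```

move_arm([
  {"dx": -0.1, "dy": 1, "dz": -0.4, "rx": 0, "ry": 0, "rz": -0.034},
  {"dx": -0.1, "dy": 1, "dz": -0.4, "rx": 0, "ry": 0, "rz": -0.034},
  {"dx": -0.1, "dy": 1, "dz": -0.4, "rx": 0, "ry": 0, "rz": -0.034},
  {"dx": -0.1, "dy": 1, "dz": -0.4, "rx": 0, "ry": 0, "rz": -0.034},
  {"dx": -0.1, "dy": 1, "dz": -0.4, "rx": 0, "ry": 0, "rz": -0.034},
  {"dx": -0.1, "dy": 1, "dz": -0.4, "rx": 0, "ry": 0, "rz": -0.034},
  {"dx": 0, "dy": 1, "dz": -0.4, "rx": 0, "ry": 0, "rz": -0.034},
  {"dx": 0, "dy": 0.5, "dz": 0, "rx": 0, "ry": 0, "rz": -0.034},
  {"dx": 0, "dy": 0, "dz": 0, "rx": 0, "ry": 0, "rz": 0},
  {"dx": 0, "dy": 0, "dz": 0, "rx": 0, "ry": 0, "rz": 0},
])

```text
t: 5.25
tcp_pos: [0.495, 0.2487, 0.1703]
tool_rot: [0.98, -0.198, 0.0, 0.0]
force: [0.2, -0.8, 0.3]
finger_gap: 1.003
gripper_force: 0.0
```

Run:
```python
from h import *
s=sensors.sense();m=cams.camera_model('wrist');im=cams.snapshot('wrist')[:,:,::-1].copy();cv2.imwrite('pics/w2.png',im)
k=cv2.cvtColor(im,cv2.COLOR_BGR2HSV);mask=((k[...,1]<45)&(k[...,2]>190)).astype(np.uint8)
print(s['tcp_pos'],s['tool_rot'])
for c in cv2.findContours(mask,0,2)[0]:
    if cv2.contourArea(c)>800:
        print(cv2.contourArea(c),cv2.minAreaRect(c));p=cv2.approxPolyDP(c,5,True).reshape(-1,2);print(p.tolist(),plane(m,p,.034).round(4)[:,:2].tolist())
```

```text
[0.49498093 0.24869626 0.17030369] [ 9.80270270e-01 -1.97661774e-01  1.01912701e-04  1.00149686e-04]
3683.0 ((311.5, 156.0), (112.0, 39.0), 90.0)
[[330, 100], [292, 102], [294, 191], [308, 195], [310, 212], [319, 211], [321, 193], [331, 192]] [[0.5622, 0.2077], [0.5746, 0.2418], [0.4929, 0.2763], [0.4833, 0.2646], [0.4651, 0.2702], [0.4624, 0.2609], [0.48, 0.2513], [0.477, 0.2413]]
```

View pics/w2.png

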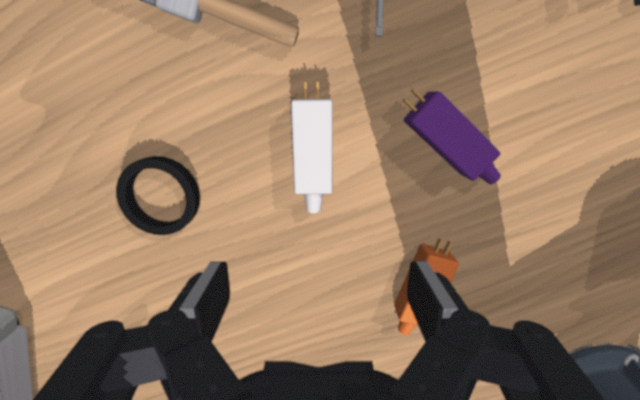

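The plug lies at (312,146), brass blades up at (312,88), stub at (314,205); the tool is aligned with it. Height check from two views.

Run:
```python
from h import *
s=sensors.sense();m=cams.camera_model('wrist');mt=cams.camera_model('top');ms=cams.camera_model('side')
w=[[311.75,146.25]];t=[[224.7,218.5]]
print('wrist/top',tri(m,w,mt,t))
im=cv2.imread('pics/side0.png');k=cv2.cvtColor(im,cv2.COLOR_BGR2HSV)[205:255,220:255]
for zz in (.03,.034,.038): print(plane(m,w,zz),plane(mt,t,zz))
P=plane(m,w,.034)
print('side proj',proj(ms,P), 'top proj',proj(mt,P))
```

```text
wrist/top [[0.52610315 0.24217266 0.01510499 0.00057776]]
[[0.52792059 0.24125364 0.03      ]] [[0.5242526  0.23833079 0.03      ]]
[[0.5284501  0.24094042 0.034     ]] [[0.52371698 0.2373672  0.034     ]]
[[0.52897961 0.24062719 0.038     ]] [[0.52318135 0.2364036  0.038     ]]
side proj [[237.43837913 223.40639459]] top proj [[223.39291229 216.79062206]]
```

move_arm([
  {"dx": 0.12, "dy": 0.04, "dz": -1, "rx": 0, "ry": 0, "rz": 0.01},
  {"dx": 0.12, "dy": 0.04, "dz": -1, "rx": 0, "ry": 0, "rz": 0.01},
  {"dx": 0, "dy": 0, "dz": -1, "rx": 0, "ry": 0, "rz": 0},
  {"dx": 0, "dy": 0, "dz": -1, "rx": 0, "ry": 0, "rz": 0},
  {"dx": 0, "dy": 0, "dz": 0, "rx": 0, "ry": 0, "rz": 0},
  {"dx": 0, "dy": 0, "dz": 0, "rx": 0, "ry": 0, "rz": 0},
  {"dx": 0, "dy": 0, "dz": 0, "rx": 0, "ry": 0, "rz": 0},
  {"dx": 0, "dy": 0, "dz": 0, "rx": 0, "ry": 0, "rz": 0},
  {"dx": 0, "dy": 0, "dz": 0, "rx": 0, "ry": 0, "rz": 0},
  {"dx": 0, "dy": 0, "dz": 0, "rx": 0, "ry": 0, "rz": 0},
])

```text
t: 6.55
tcp_pos: [0.5008, 0.2514, 0.0704]
tool_rot: [0.981, -0.192, 0.0, -0.0]
force: [-0.2, -0.0, -0.4]
finger_gap: 1.0
gripper_force: 0.0
```

Run:
```python
from h import *
s=sensors.sense();m=cams.camera_model('wrist');im=cams.snapshot('wrist')[:,:,::-1].copy();cv2.imwrite('pics/w3.png',im)
k=cv2.cvtColor(im,cv2.COLOR_BGR2HSV);mask=((k[...,1]<45)&(k[...,2]>190)).astype(np.uint8)
T=R.from_quat(s['tool_rot']).as_matrix();print(s['tcp_pos'],np.degrees(np.arctan2(T[1,0],T[0,0])))
for c in cv2.findContours(mask,0,2)[0]:
    if cv2.contourArea(c)>2000:
        p=cv2.approxPolyDP(c,5,True).reshape(-1,2);print(p.tolist());print(((plane(m,p,.034)-s['tcp_pos'])@T).round(4).tolist())
```

```text
[0.50083736 0.25141363 0.07043131] -22.18177356509455
[[291, 109], [291, 236], [307, 238], [309, 259], [321, 261], [326, 240], [343, 235], [346, 111]]
[[0.0734, -0.0173, 0.0365], [-0.0176, -0.0197, 0.0364], [-0.0192, -0.0078, 0.0364], [-0.0368, -0.0065, 0.0364], [-0.0386, 0.0027, 0.0364], [-0.0208, 0.0063, 0.0364], [-0.0167, 0.0189, 0.0364], [0.0721, 0.0187, 0.0364]]
```

move_arm([
  {"dx": 0, "dy": 0, "dz": -0.9, "rx": 0, "ry": 0, "rz": 0},
  {"dx": 0, "dy": 0, "dz": -0.9, "rx": 0, "ry": 0, "rz": 0},
  {"dx": 0, "dy": 0, "dz": -0.6, "rx": 0, "ry": 0, "rz": 0},
  {"dx": 0, "dy": 0, "dz": -0.2, "rx": 0, "ry": 0, "rz": 0},
  {"dx": 0, "dy": 0, "dz": 0, "rx": 0, "ry": 0, "rz": 0},
  {"dx": 0, "dy": 0, "dz": 0, "rx": 0, "ry": 0, "rz": 0},
  {"dx": 0, "dy": 0, "dz": 0, "rx": 0, "ry": 0, "rz": 0},
  {"dx": 0, "dy": 0, "dz": 0, "rx": 0, "ry": 0, "rz": 0},
  {"dx": 0, "dy": 0, "dz": 0, "rx": 0, "ry": 0, "rz": 0},
  {"dx": 0, "dy": 0, "dz": 0, "rx": 0, "ry": 0, "rz": 0},
])

```text
t: 7.85
tcp_pos: [0.5008, 0.2513, 0.0053]
tool_rot: [0.981, -0.192, 0.0, -0.0]
force: [0.2, -0.6, -0.4]
finger_gap: 1.0
gripper_force: 0.0
```

move_arm([
  {"dx": 0, "dy": 0, "dz": 0, "rx": 0, "ry": 0, "rz": 0},
  {"dx": 0, "dy": 0, "dz": 0, "rx": 0, "ry": 0, "rz": 0},
  {"dx": 0, "dy": 0, "dz": 0, "rx": 0, "ry": 0, "rz": 0},
  {"dx": 0, "dy": 0, "dz": 0, "rx": 0, "ry": 0, "rz": 0},
  {"dx": 0, "dy": 0, "dz": 0, "rx": 0, "ry": 0, "rz": 0},
  {"dx": 0, "dy": 0, "dz": 0, "rx": 0, "ry": 0, "rz": 0},
  {"dx": 0, "dy": 0, "dz": 0, "rx": 0, "ry": 0, "rz": 0},
  {"dx": 0, "dy": 0, "dz": 0, "rx": 0, "ry": 0, "rz": 0},
  {"dx": 0, "dy": 0, "dz": 0, "rx": 0, "ry": 0, "rz": 0},
  {"dx": 0, "dy": 0, "dz": 0, "rx": 0, "ry": 0, "rz": 0},
], claw=0, newtons=45)

```text
t: 9.1
tcp_pos: [0.5007, 0.2513, 0.0052]
tool_rot: [0.981, -0.192, 0.0, -0.0]
force: [0.8, -0.6, 0.0]
finger_gap: -0.001
gripper_force: 0.0
```

The fingers shut on nothing; look.

Run:
```python
from h import *
a=cams.snapshot('wrist')[:,:,::-1];b=cams.snapshot('top')[:,:,::-1]; 
cv2.imwrite('pics/miss.png',np.hstack([a[:, 120:520],cv2.resize(b[160:280,165:285],(400,400),interpolation=2)]))
```

```text
(no output)
```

View pics/miss.png

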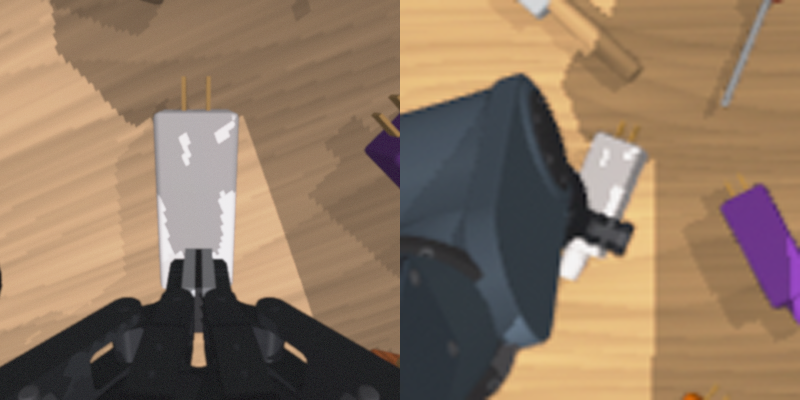

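Run:
```python
from h import *
s=sensors.sense();m=cams.camera_model('wrist');mt=cams.camera_model('top')
T=R.from_quat(s['tool_rot']).as_matrix()
print('tcp px',proj(m,[s['tcp_pos']]),proj(mt,[s['tcp_pos']]), 'grasp',proj(m,[s['tcp_pos']-.0187*T[:,2]]))
for z in (.02,.034,.05):print(z,((plane(m,[[275,112],[357,112],[283,289],[351,289]],z)-s['tcp_pos'])@T).round(4).tolist())
print(s['finger_gap'],s['gripper_force'],s['force'],s['ft_torque'])
```

```text
tcp px [[317.38758791 235.13824562]] [[222.03257784 228.24329815]] grasp [[317.29211592 249.21452831]]
0.02 [[0.0739, -0.021, -0.0148], [0.0739, 0.0198, -0.0148], [-0.0288, -0.0207, -0.0148], [-0.0288, 0.0203, -0.0148]]
0.034 [[0.0746, -0.0191, -0.0288], [0.0746, 0.0182, -0.0288], [-0.0192, -0.0189, -0.0288], [-0.0192, 0.0186, -0.0288]]
0.05 [[0.0753, -0.017, -0.0448], [0.0753, 0.0163, -0.0448], [-0.0083, -0.0168, -0.0448], [-0.0083, 0.0166, -0.0448]]
0.0011185157410976898 0.0 [-0.93535412  0.09335513  0.20167273] [-0.03813662 -0.00998674 -0.07238081]
```

move_arm([
  {"dx": 0, "dy": 0, "dz": 1, "rx": 0, "ry": 0, "rz": 0},
  {"dx": 0, "dy": 0, "dz": 1, "rx": 0, "ry": 0, "rz": 0},
  {"dx": 0, "dy": 0, "dz": 0.6, "rx": 0, "ry": 0, "rz": 0},
  {"dx": 0, "dy": 0, "dz": 0, "rx": 0, "ry": 0, "rz": 0},
  {"dx": 0, "dy": 0, "dz": 0, "rx": 0, "ry": 0, "rz": 0},
  {"dx": 0, "dy": 0, "dz": 0, "rx": 0, "ry": 0, "rz": 0},
  {"dx": 0, "dy": 0, "dz": 0, "rx": 0, "ry": 0, "rz": 0},
  {"dx": 0, "dy": 0, "dz": 0, "rx": 0, "ry": 0, "rz": 0},
  {"dx": 0, "dy": 0, "dz": 0, "rx": 0, "ry": 0, "rz": 0},
  {"dx": 0, "dy": 0, "dz": 0, "rx": 0, "ry": 0, "rz": 0},
])

```text
t: 10.45
tcp_pos: [0.5007, 0.2513, 0.0702]
tool_rot: [0.981, -0.192, -0.0, -0.0]
force: [0.7, 0.3, -0.3]
finger_gap: -0.0
gripper_force: 0.0
```

Run:
```python
from h import *
m=cams.camera_model('wrist');s=sensors.sense();T=R.from_quat(s['tool_rot']).as_matrix()
a=cams.snapshot('wrist')[:,:,::-1].copy();cv2.imwrite('pics/w4.png',a)
b=cams.snapshot('side')[:,:,::-1];ms=cams.camera_model('side')
print(proj(ms,[s['tcp_pos']]),proj(m,[s['tcp_pos']]),proj(m,[s['tcp_pos']-.0187*T[:,2]]))
cv2.imwrite('pics/w4c.png',np.hstack([a[:,120:520],cv2.resize(b[170:270,190:290],(400,400),interpolation=2)]))
```

```text
[[232.30173198 219.62435022]] [[317.37970214 235.14419689]] [[317.28467313 249.21934074]]
```

View pics/w4c.png

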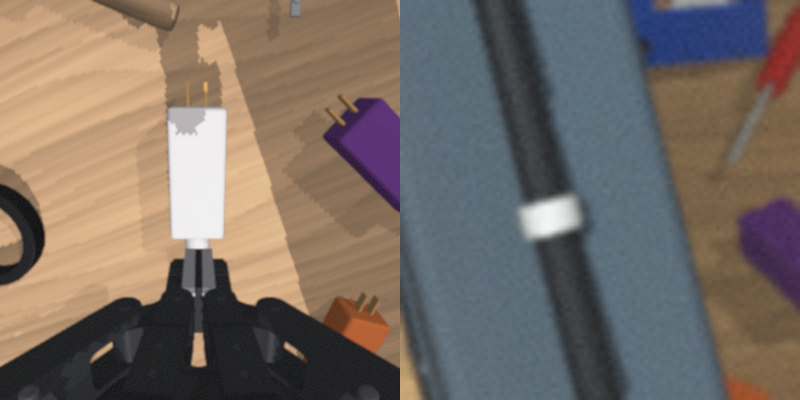

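The shut fingertips show at row 250, not at the projected TCP row 235, so the tips are really some centimetres behind the reported TCP, i.e. they closed above the plug. I'll descend opened in small steps, watching the force.

move_arm([
  {"dx": 0, "dy": 0, "dz": 0, "rx": 0, "ry": 0, "rz": 0},
  {"dx": 0, "dy": 0, "dz": 0, "rx": 0, "ry": 0, "rz": 0},
  {"dx": 0, "dy": 0, "dz": 0, "rx": 0, "ry": 0, "rz": 0},
  {"dx": 0, "dy": 0, "dz": 0, "rx": 0, "ry": 0, "rz": 0},
  {"dx": 0, "dy": 0, "dz": 0, "rx": 0, "ry": 0, "rz": 0},
  {"dx": 0, "dy": 0, "dz": -1, "rx": 0, "ry": 0, "rz": 0},
  {"dx": 0, "dy": 0, "dz": -1, "rx": 0, "ry": 0, "rz": 0},
  {"dx": 0, "dy": 0, "dz": -0.6, "rx": 0, "ry": 0, "rz": 0},
  {"dx": 0, "dy": 0, "dz": -0.3, "rx": 0, "ry": 0, "rz": 0},
  {"dx": 0, "dy": 0, "dz": 0, "rx": 0, "ry": 0, "rz": 0},
], claw=100)

```text
t: 11.8
tcp_pos: [0.5007, 0.2513, -0.0025]
tool_rot: [0.981, -0.192, -0.0, 0.0]
force: [-1.2, -0.6, -0.2]
finger_gap: 1.001
gripper_force: 0.0
```

Run:
```python
from h import *
s=sensors.sense();m=cams.camera_model('wrist');T=R.from_quat(s['tool_rot']).as_matrix()
cv2.imwrite('pics/w5.png',cams.snapshot('wrist')[:,:,::-1])
print(s['tcp_pos'],s['force'],manip.grasp_offset,[a for a in dir(manip) if a[0]!='_'],s['q'])
o=s['tcp_pos']
for z in (0,-.0187,-.035):print(z,proj(m,[o+T@[x,0,z] for x in(-.011,0,.011)]).round(0).tolist())
```

```text
[ 0.50070591  0.25133953 -0.00249779] [-1.21360892 -0.62695491 -0.17813424] 0.0187 ['PlanningError', 'grasp_offset'] [2.65765571e-01 7.44076781e-01 1.73486358e+00 2.95523422e-05
 6.63054637e-01 2.22377348e+00]
0 [[317.0, 251.0], [317.0, 235.0], [317.0, 219.0]]
-0.0187 [[317.0, 266.0], [317.0, 249.0], [317.0, 231.0]]
-0.035 [[317.0, 283.0], [317.0, 264.0], [317.0, 245.0]]
```

View pics/w5.png

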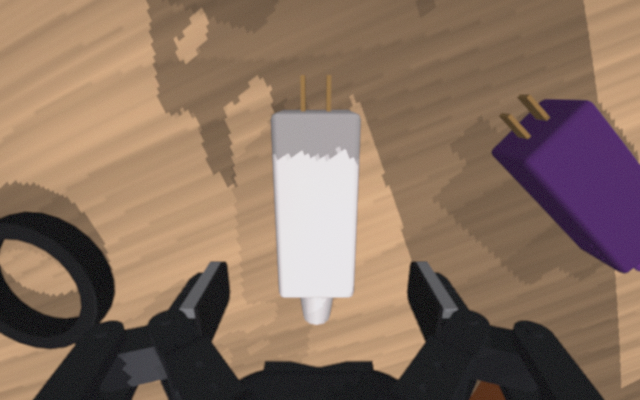

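Run:
```python
from h import *
s=sensors.sense();m=cams.camera_model('wrist');T=R.from_quat(s['tool_rot']).as_matrix()
for z in (.01,.015,.02,.027,.034):
    P=(plane(m,[[272,112],[361,112],[354,298],[278,298]],z)-s['tcp_pos'])@T;print(z,P.round(4)[:,:2].tolist())
q=s['q'];print(q.round(3),s['tau'])
```

```text
0.01 [[0.0738, -0.0229], [0.0738, 0.0222], [-0.0372, 0.0227], [-0.0372, -0.0244]]
0.015 [[0.074, -0.0222], [0.074, 0.0216], [-0.0336, 0.022], [-0.0336, -0.0237]]
0.02 [[0.0743, -0.0214], [0.0743, 0.0209], [-0.03, 0.0214], [-0.03, -0.0229]]
0.027 [[0.0746, -0.0204], [0.0746, 0.02], [-0.0249, 0.0204], [-0.0249, -0.0218]]
0.034 [[0.0749, -0.0194], [0.0749, 0.0191], [-0.0199, 0.0195], [-0.0199, -0.0208]]
[0.266 0.743 1.735 0.    0.663 2.224] [-1.88831042e-02 -4.34005880e+01 -8.30248833e+00 -7.22167097e-04
  7.79782597e-03 -7.92136383e-07]
```

move_arm([
  {"dx": 0, "dy": 0, "dz": -0.08, "rx": 0, "ry": 0, "rz": 0},
  {"dx": 0, "dy": 0, "dz": -0.08, "rx": 0, "ry": 0, "rz": 0},
  {"dx": 0, "dy": 0, "dz": -0.08, "rx": 0, "ry": 0, "rz": 0},
  {"dx": 0, "dy": 0, "dz": -0.08, "rx": 0, "ry": 0, "rz": 0},
  {"dx": 0, "dy": 0, "dz": -0.08, "rx": 0, "ry": 0, "rz": 0},
  {"dx": 0, "dy": 0, "dz": -0.08, "rx": 0, "ry": 0, "rz": 0},
  {"dx": 0, "dy": 0, "dz": -0.08, "rx": 0, "ry": 0, "rz": 0},
  {"dx": 0, "dy": 0, "dz": -0.08, "rx": 0, "ry": 0, "rz": 0},
  {"dx": 0, "dy": 0, "dz": -0.08, "rx": 0, "ry": 0, "rz": 0},
  {"dx": 0, "dy": 0, "dz": 0, "rx": 0, "ry": 0, "rz": 0},
])

```text
t: 13.1
tcp_pos: [0.5006, 0.2513, -0.0205]
tool_rot: [0.981, -0.192, -0.0, 0.0]
force: [-0.8, 0.0, 0.5]
finger_gap: 0.999
gripper_force: 0.0
```

Camera-measured plug size is right for a top at 0.034 m, so the frame is good; the fingertips are simply ~37 mm behind the reported TCP. I lower 12 mm more and grip.

move_arm([
  {"dx": 0, "dy": 0, "dz": -0.08, "rx": 0, "ry": 0, "rz": 0},
  {"dx": 0, "dy": 0, "dz": -0.08, "rx": 0, "ry": 0, "rz": 0},
  {"dx": 0, "dy": 0, "dz": -0.08, "rx": 0, "ry": 0, "rz": 0},
  {"dx": 0, "dy": 0, "dz": -0.08, "rx": 0, "ry": 0, "rz": 0},
  {"dx": 0, "dy": 0, "dz": -0.08, "rx": 0, "ry": 0, "rz": 0},
  {"dx": 0, "dy": 0, "dz": -0.08, "rx": 0, "ry": 0, "rz": 0},
  {"dx": 0, "dy": 0, "dz": 0, "rx": 0, "ry": 0, "rz": 0},
  {"dx": 0, "dy": 0, "dz": 0, "rx": 0, "ry": 0, "rz": 0},
  {"dx": 0, "dy": 0, "dz": 0, "rx": 0, "ry": 0, "rz": 0},
  {"dx": 0, "dy": 0, "dz": 0, "rx": 0, "ry": 0, "rz": 0},
])

```text
t: 14.35
tcp_pos: [0.5008, 0.2514, -0.0322]
tool_rot: [0.981, -0.192, 0.0, -0.0]
force: [0.3, -0.4, -0.5]
finger_gap: 1.0
gripper_force: 0.0
```

move_arm([
  {"dx": 0, "dy": 0, "dz": 0, "rx": 0, "ry": 0, "rz": 0},
  {"dx": 0, "dy": 0, "dz": 0, "rx": 0, "ry": 0, "rz": 0},
  {"dx": 0, "dy": 0, "dz": 0, "rx": 0, "ry": 0, "rz": 0},
  {"dx": 0, "dy": 0, "dz": 0, "rx": 0, "ry": 0, "rz": 0},
  {"dx": 0, "dy": 0, "dz": 0, "rx": 0, "ry": 0, "rz": 0},
  {"dx": 0, "dy": 0, "dz": 0, "rx": 0, "ry": 0, "rz": 0},
  {"dx": 0, "dy": 0, "dz": 0, "rx": 0, "ry": 0, "rz": 0},
  {"dx": 0, "dy": 0, "dz": 0, "rx": 0, "ry": 0, "rz": 0},
  {"dx": 0, "dy": 0, "dz": 0, "rx": 0, "ry": 0, "rz": 0},
  {"dx": 0, "dy": 0, "dz": 0, "rx": 0, "ry": 0, "rz": 0},
], claw=0, newtons=45)

```text
t: 15.6
tcp_pos: [0.501, 0.2514, -0.0321]
tool_rot: [0.981, -0.192, 0.0, -0.0]
force: [-0.0, 1.3, 4.5]
finger_gap: 0.466
gripper_force: 46.9
```

move_arm([
  {"dx": 0, "dy": 0, "dz": 0.5, "rx": 0, "ry": 0, "rz": 0},
  {"dx": 0, "dy": 0, "dz": 1, "rx": 0, "ry": 0, "rz": 0},
  {"dx": 0, "dy": 0, "dz": 1, "rx": 0, "ry": 0, "rz": 0},
  {"dx": 0, "dy": -0.5, "dz": 1, "rx": 0, "ry": 0, "rz": 0},
  {"dx": -0.1, "dy": -1, "dz": 1, "rx": 0, "ry": 0, "rz": 0.05},
  {"dx": -0.1, "dy": -1, "dz": 1, "rx": 0, "ry": 0, "rz": 0.05},
  {"dx": -0.1, "dy": -1, "dz": 1, "rx": 0, "ry": 0, "rz": 0.05},
  {"dx": -0.1, "dy": -1, "dz": 1, "rx": 0, "ry": 0, "rz": 0.05},
  {"dx": -0.1, "dy": -1, "dz": 0.5, "rx": 0, "ry": 0, "rz": 0.05},
  {"dx": -0.1, "dy": -1, "dz": 0, "rx": 0, "ry": 0, "rz": 0.05},
])

```text
t: 16.85
tcp_pos: [0.4854, 0.0879, 0.1687]
tool_rot: [0.993, -0.114, 0.0, 0.0]
force: [0.6, -0.6, -1.6]
finger_gap: 0.458
gripper_force: 46.1
```

move_arm([
  {"dx": -0.1, "dy": -1, "dz": 0, "rx": 0, "ry": 0, "rz": 0.05},
  {"dx": -0.1, "dy": -1, "dz": 0, "rx": 0, "ry": 0, "rz": 0.05},
  {"dx": -0.1, "dy": -1, "dz": 0, "rx": 0, "ry": 0, "rz": 0.05},
  {"dx": -0.1, "dy": -1, "dz": 0, "rx": 0, "ry": 0, "rz": 0.05},
  {"dx": -0.1, "dy": -1, "dz": 0, "rx": 0, "ry": 0, "rz": 0.05},
  {"dx": 0, "dy": -1, "dz": 0, "rx": 0, "ry": 0, "rz": 0.05},
  {"dx": 0, "dy": -1, "dz": 0, "rx": 0, "ry": 0, "rz": 0.05},
  {"dx": 0, "dy": -1, "dz": 0, "rx": 0, "ry": 0, "rz": 0},
  {"dx": 0, "dy": -1, "dz": 0, "rx": 0, "ry": 0, "rz": 0},
  {"dx": 0, "dy": -1, "dz": 0, "rx": 0, "ry": 0, "rz": 0},
])

```text
t: 18.1
tcp_pos: [0.472, -0.1615, 0.1674]
tool_rot: [1.0, -0.024, -0.001, -0.0]
force: [0.2, 0.1, -2.4]
finger_gap: 0.462
gripper_force: 46.1
```

Run:
```python
from h import *
import json
s=sensors.sense();m=cams.camera_model('wrist');im=cams.snapshot('wrist')[:,:,::-1].copy();cv2.imwrite('pics/w6.png',im)
m['extrinsics']=np.array(m['extrinsics']).tolist();m['distortion']=list(map(float,m['distortion']));json.dump(m,open('w6.json','w'))
T=R.from_quat(s['tool_rot']).as_matrix();print(s['tcp_pos'],np.degrees(np.arctan2(T[1,0],T[0,0])),s['force'],s['finger_gap'])
```

```text
[ 0.47201093 -0.16148914  0.16741114] -2.69666575196755 [ 0.1770062   0.14875897 -2.44874865] 0.46171784274420136
```

View pics/w6.png

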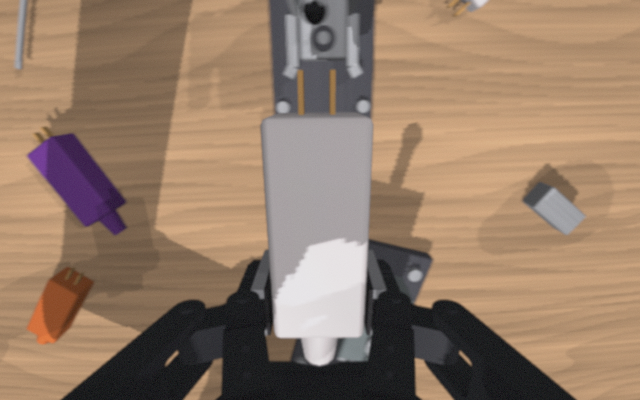

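The plug is held straight, the vise ahead with rails at (292,40)/(355,40), bolts at (283,106)/(364,106). Fit the plate edges in code.

Run:
```python
from h import *
import json
def edges(im,rows,c0,c1):
    k=cv2.cvtColor(cv2.GaussianBlur(im,(3,3),0),cv2.COLOR_BGR2HSV);L=[];Rr=[]
    for r in rows:
        c=np.where(k[r,c0:c1,1]<70)[0]
        if len(c)>10:L.append((c0+c[0],r));Rr.append((c0+c[-1],r))
    return np.array(L,float),np.array(Rr,float)
mt=cams.camera_model('top')
for n,m,f,rows,c0,c1 in(('w6',json.load(open('w6.json')),'w6',range(5,90),255,395),('w1',json.load(open('w1.json')),'w1',range(35,148),240,355),('top',mt,'top0',range(160,210),345,400)):
    im=cv2.imread(f'pics/{f}.png');L,Q=edges(im,rows,c0,c1)
    out=[]
    for E in(L,Q):
        P=plane(m,E,.014)[:,:2];
        p=np.polyfit(P[:,0],P[:,1],1)
        for _ in range(4):
            e=abs(np.polyval(p,P[:,0])-P[:,1]);g=e<max(.001,np.median(e)*2);p=np.polyfit(P[g,0],P[g,1],1)
        out.append(p)
    print(n,'headings',[np.degrees(np.arctan(p[0])).round(2) for p in out],'y at x=.55,.625',[np.round([np.polyval(p,.55),np.polyval(p,.625)],4).tolist() for p in out],'mid',[(np.polyval(out[0],x)+np.polyval(out[1],x)).round(4)/2 for x in(.55,.625)])
m=json.load(open('w1.json'))
B=plane(m,[[294.5,11.7],[288.4,96]],.111);print('balls',B,B.mean(0),np.linalg.norm(B[0]-B[1]))
m6=json.load(open('w6.json'))
im=cv2.imread('pics/w6.png');k=cv2.cvtColor(im,cv2.COLOR_BGR2HSV)
for(a,b)in((283,106),(364,106)):
    w=(k[b-9:b+9,a-9:a+9,2]>150);r,c=np.where(w);print('bolt',a-9+c.mean(),b-9+r.mean(),len(r),plane(m6,[[a-9+c.mean(),b-9+r.mean()]],.016).round(4))
# rails: bright pixels columns per row
g=cv2.cvtColor(im,cv2.COLOR_BGR2GRAY)
for r in (25,35,45,55,65): print(r,[int(x) for x in g[r,276:376:3]])
```

```text
w6 headings [np.float64(-1.94), np.float64(-1.05)] y at x=.55,.625 [[-0.1205, -0.1231], [-0.2192, -0.2206]] mid [np.float64(-0.1699), np.float64(-0.17185)]
w1 headings [np.float64(-1.83), np.float64(-1.88)] y at x=.55,.625 [[-0.1188, -0.1212], [-0.2172, -0.2197]] mid [np.float64(-0.168), np.float64(-0.17045)]
top headings [np.float64(-2.63), np.float64(-1.83)] y at x=.55,.625 [[-0.1191, -0.1226], [-0.2162, -0.2186]] mid [np.float64(-0.1677), np.float64(-0.1706)]
balls [[ 0.6835079  -0.17827853  0.111     ]
 [ 0.60553173 -0.16422748  0.111     ]] [ 0.64451981 -0.171253    0.111     ] 0.07923202379629976
bolt 282.2828282828283 107.11111111111111 99 [[ 0.544  -0.1289  0.016 ]]
bolt 363.3551401869159 106.38317757009347 107 [[ 0.5409 -0.2103  0.016 ]]
25 [75, 77, 79, 115, 163, 171, 161, 120, 139, 176, 183, 172, 124, 106, 104, 95, 97, 109, 124, 128, 131, 129, 127, 117, 122, 135, 129, 112, 73, 59, 59, 63, 83, 136]
35 [76, 81, 78, 111, 157, 170, 162, 124, 134, 175, 179, 156, 87, 74, 110, 132, 132, 119, 92, 82, 116, 127, 129, 123, 158, 178, 130, 111, 82, 80, 84, 86, 94, 142]
45 [76, 78, 81, 105, 150, 169, 173, 139, 133, 166, 175, 160, 98, 73, 63, 70, 72, 67, 68, 101, 127, 128, 126, 118, 159, 183, 172, 117, 88, 83, 83, 83, 91, 142]
55 [77, 77, 83, 91, 144, 169, 175, 143, 132, 171, 181, 180, 155, 154, 123, 126, 127, 125, 123, 123, 125, 125, 123, 119, 157, 183, 177, 142, 84, 87, 85, 83, 98, 155]
65 [79, 77, 78, 96, 146, 172, 171, 143, 91, 88, 90, 88, 85, 87, 89, 87, 85, 86, 86, 81, 77, 80, 80, 93, 140, 171, 184, 162, 95, 79, 84, 82, 94, 135]
```

move_arm([
  {"dx": 0.04, "dy": -0.23, "dz": -0.8, "rx": 0, "ry": 0, "rz": 0.023},
  {"dx": 0, "dy": 0, "dz": -1, "rx": 0, "ry": 0, "rz": 0},
  {"dx": 0, "dy": 0, "dz": -1, "rx": 0, "ry": 0, "rz": 0},
  {"dx": 0, "dy": 0, "dz": -1, "rx": 0, "ry": 0, "rz": 0},
  {"dx": 0, "dy": 0, "dz": -1, "rx": 0, "ry": 0, "rz": 0},
  {"dx": 0, "dy": 0, "dz": -1, "rx": 0, "ry": 0, "rz": 0},
  {"dx": 0, "dy": 0, "dz": -0.8, "rx": 0, "ry": 0, "rz": 0},
  {"dx": 0, "dy": 0, "dz": -0.4, "rx": 0, "ry": 0, "rz": 0},
  {"dx": 0, "dy": 0, "dz": -0.2, "rx": 0, "ry": 0, "rz": 0},
  {"dx": 0, "dy": 0, "dz": 0, "rx": 0, "ry": 0, "rz": 0},
])

```text
t: 19.4
tcp_pos: [0.4743, -0.1669, -0.0121]
tool_rot: [1.0, -0.017, 0.0, 0.0]
force: [0.2, -0.1, -2.7]
finger_gap: 0.462
gripper_force: 46.2
```

Run:
```python
from h import *
s=sensors.sense();m=cams.camera_model('wrist');T=R.from_quat(s['tool_rot']).as_matrix();print(s['tcp_pos'],np.degrees(np.arctan2(T[1,0],T[0,0])),s['force'],s['ft_torque'],s['q'].round(2))
im=cams.snapshot('wrist')[:,:,::-1].copy();cv2.imwrite('pics/w7.png',im)
# predicted rails inner edges (vise y +-23, z .026) at vise x -45..-54; plug front corners
c,sn=np.cos(np.radians(-2)),np.sin(np.radians(-2));V=np.array([[c,-sn,0],[sn,c,0],[0,0,1]]);O=np.array([.625,-.1725,0])
print('pred rail inner',proj(m,[O+V@[x,y,.026] for x in(-50,) for x in(-.045,-.054) for y in(.023,-.023)]).round(1).tolist())
print('pred plug front top',proj(m,[s['tcp_pos']+T@np.array([.075,y,-.0661]) for y in(-.02,.02)]).round(1).tolist())
g=cv2.cvtColor(im,cv2.COLOR_BGR2GRAY)
for r in(15,30,45,60,75,90): print(r,[int(x) for x in g[r,240:400:4]])
```

```text
[ 0.47430304 -0.16691123 -0.01213964] -1.9927655074147357 [ 0.18902329 -0.11540477 -2.68468786] [0.00556058 0.06871209 0.02742465] [-0.56  0.73  1.88 -0.    0.53  1.04]
pred rail inner [[260.5, 32.4], [375.8, 32.4], [261.6, 56.6], [374.7, 56.5]]
pred plug front top [[258.5, 115.6], [375.7, 115.6]]
15 [172, 180, 184, 180, 82, 65, 82, 86, 87, 85, 62, 59, 63, 61, 62, 63, 63, 63, 62, 62, 63, 62, 62, 65, 53, 56, 55, 58, 55, 58, 51, 52, 61, 91, 133, 134, 133, 129, 129, 103]
30 [174, 170, 184, 182, 97, 72, 75, 68, 63, 63, 64, 64, 65, 64, 65, 67, 66, 62, 63, 64, 63, 63, 61, 66, 55, 56, 54, 56, 55, 55, 57, 55, 60, 102, 129, 134, 127, 136, 140, 119]
45 [170, 167, 184, 126, 79, 64, 63, 61, 66, 64, 61, 62, 62, 64, 65, 65, 65, 62, 63, 61, 63, 62, 59, 65, 58, 58, 57, 52, 57, 53, 55, 54, 53, 67, 123, 132, 135, 131, 130, 130]
60 [108, 109, 78, 71, 65, 65, 62, 65, 63, 66, 65, 63, 65, 66, 64, 66, 66, 64, 64, 61, 65, 61, 61, 62, 59, 59, 56, 59, 59, 53, 53, 55, 56, 57, 65, 67, 129, 92, 65, 58]
75 [64, 65, 63, 65, 64, 65, 66, 74, 92, 88, 91, 65, 63, 66, 85, 133, 72, 61, 65, 60, 64, 63, 69, 132, 81, 62, 55, 57, 57, 58, 63, 62, 61, 63, 64, 62, 63, 62, 66, 60]
90 [66, 67, 63, 64, 62, 62, 69, 91, 90, 91, 65, 65, 62, 67, 76, 133, 79, 63, 62, 65, 62, 63, 69, 131, 74, 65, 64, 61, 61, 65, 64, 61, 63, 61, 64, 63, 64, 61, 63, 62]
```

move_arm([
  {"dx": 0, "dy": 0.05, "dz": -0.18, "rx": 0, "ry": 0, "rz": 0},
  {"dx": 0.4, "dy": -0.014, "dz": 0, "rx": 0, "ry": 0, "rz": 0},
  {"dx": 0.4, "dy": -0.014, "dz": 0, "rx": 0, "ry": 0, "rz": 0},
  {"dx": 0.4, "dy": -0.014, "dz": 0, "rx": 0, "ry": 0, "rz": 0},
  {"dx": 0.4, "dy": -0.014, "dz": 0, "rx": 0, "ry": 0, "rz": 0},
  {"dx": 0.4, "dy": -0.014, "dz": 0, "rx": 0, "ry": 0, "rz": 0},
  {"dx": 0.4, "dy": -0.014, "dz": 0, "rx": 0, "ry": 0, "rz": 0},
  {"dx": 0.25, "dy": -0.01, "dz": 0, "rx": 0, "ry": 0, "rz": 0},
  {"dx": 0, "dy": 0, "dz": 0, "rx": 0, "ry": 0, "rz": 0},
  {"dx": 0, "dy": 0, "dz": 0, "rx": 0, "ry": 0, "rz": 0},
])

```text
t: 20.7
tcp_pos: [0.5399, -0.1678, -0.0169]
tool_rot: [1.0, -0.017, -0.0, -0.0]
force: [-0.7, 0.2, -2.1]
finger_gap: 0.466
gripper_force: 46.2
```

move_arm([
  {"dx": 0.08, "dy": -0.003, "dz": -0.01, "rx": 0, "ry": 0, "rz": 0},
  {"dx": 0.08, "dy": -0.003, "dz": -0.01, "rx": 0, "ry": 0, "rz": 0},
  {"dx": 0.08, "dy": -0.003, "dz": -0.01, "rx": 0, "ry": 0, "rz": 0},
  {"dx": 0.08, "dy": -0.003, "dz": -0.01, "rx": 0, "ry": 0, "rz": 0},
  {"dx": 0.08, "dy": -0.003, "dz": 0, "rx": 0, "ry": 0, "rz": 0},
  {"dx": 0.05, "dy": 0, "dz": 0, "rx": 0, "ry": 0, "rz": 0},
  {"dx": 0, "dy": 0, "dz": 0, "rx": 0, "ry": 0, "rz": 0},
  {"dx": 0, "dy": 0, "dz": 0, "rx": 0, "ry": 0, "rz": 0},
  {"dx": 0, "dy": 0, "dz": 0, "rx": 0, "ry": 0, "rz": 0},
  {"dx": 0, "dy": 0, "dz": 0, "rx": 0, "ry": 0, "rz": 0},
])

```text
t: 21.95
tcp_pos: [0.5498, -0.1681, -0.0179]
tool_rot: [1.0, -0.018, -0.002, -0.001]
force: [-5.8, -0.5, 0.0]
finger_gap: 0.457
gripper_force: 46.4
```

move_arm([
  {"dx": 0, "dy": 0, "dz": -0.04, "rx": 0, "ry": 0, "rz": 0},
  {"dx": 0.06, "dy": 0, "dz": 0, "rx": 0, "ry": 0, "rz": 0},
  {"dx": 0.04, "dy": 0, "dz": 0, "rx": 0, "ry": 0, "rz": 0},
  {"dx": 0, "dy": 0, "dz": 0, "rx": 0, "ry": 0, "rz": 0},
  {"dx": 0, "dy": 0, "dz": 0, "rx": 0, "ry": 0, "rz": 0},
  {"dx": 0, "dy": 0, "dz": 0, "rx": 0, "ry": 0, "rz": 0},
  {"dx": 0, "dy": 0, "dz": 0, "rx": 0, "ry": 0, "rz": 0},
  {"dx": 0, "dy": 0, "dz": 0, "rx": 0, "ry": 0, "rz": 0},
  {"dx": 0, "dy": 0, "dz": 0, "rx": 0, "ry": 0, "rz": 0},
  {"dx": 0, "dy": 0, "dz": 0, "rx": 0, "ry": 0, "rz": 0},
])

```text
t: 23.2
tcp_pos: [0.5496, -0.1678, -0.0181]
tool_rot: [1.0, -0.017, -0.004, -0.001]
force: [-11.7, -2.5, 9.4]
finger_gap: 0.464
gripper_force: 47.3
```

Run:
```python
from h import *
s=sensors.sense();m=cams.camera_model('wrist');T=R.from_quat(s['tool_rot']).as_matrix();print(s['tcp_pos'],R.from_quat(s['tool_rot']).as_euler('zyx',degrees=True),s['force'],s['ft_torque'])
```

```text
[ 0.54956693 -0.16781357 -0.01808049] [   1.9664349    -0.48370436 -179.88513008] [-11.71265495  -2.47070966   9.35696578] [-0.64522747  1.37572035 -0.21704869]
```

The plug is home and on the plate (x-force −12 N, z +9 N). Release, back off and rise.

move_arm([
  {"dx": 0, "dy": 0, "dz": 0, "rx": 0, "ry": 0, "rz": 0},
  {"dx": 0, "dy": 0, "dz": 0, "rx": 0, "ry": 0, "rz": 0},
  {"dx": 0, "dy": 0, "dz": 0, "rx": 0, "ry": 0, "rz": 0},
  {"dx": 0, "dy": 0, "dz": 0, "rx": 0, "ry": 0, "rz": 0},
  {"dx": 0, "dy": 0, "dz": 0, "rx": 0, "ry": 0, "rz": 0},
  {"dx": -0.2, "dy": 0, "dz": 0.1, "rx": 0, "ry": 0, "rz": 0},
  {"dx": -0.2, "dy": 0, "dz": 0.5, "rx": 0, "ry": 0, "rz": 0},
  {"dx": 0, "dy": 0, "dz": 1, "rx": 0, "ry": 0, "rz": 0},
  {"dx": 0, "dy": 0, "dz": 1, "rx": 0, "ry": 0, "rz": 0},
  {"dx": 0, "dy": 0, "dz": 1, "rx": 0, "ry": 0, "rz": 0},
], claw=100)

```text
t: 24.45
tcp_pos: [0.5438, -0.1684, 0.0728]
tool_rot: [1.0, -0.018, 0.0, 0.0]
force: [0.2, -0.1, 0.2]
finger_gap: 1.0
gripper_force: 0.0
```

Run:
```python
from h import *
s=sensors.sense();m=cams.camera_model('wrist');im=cams.snapshot('wrist')[:,:,::-1].copy();cv2.imwrite('pics/w8.png',im)
print(s['tcp_pos'],s['force'],s['finger_gap'])
k=cv2.cvtColor(im,cv2.COLOR_BGR2HSV);mask=((k[...,1]<45)&(k[...,2]>135)).astype(np.uint8)
mask=cv2.morphologyEx(mask,cv2.MORPH_OPEN,np.ones((5,5)))
for c in cv2.findContours(mask,0,2)[0]:
    if cv2.contourArea(c)>600:
        p=cv2.approxPolyDP(c,5,True).reshape(-1,2);print(cv2.contourArea(c),p.tolist(),plane(m,p,.048).round(4)[:,:2].tolist())
c,sn=np.cos(np.radians(-2)),np.sin(np.radians(-2));V=np.array([[c,-sn,0],[sn,c,0],[0,0,1]]);O=np.array([.6246,-.1705,0])
print('pred plug back top',proj(m,[O+V@[-.095,y,.048] for y in(.02,-.02)]).round(1).tolist())
```

```text
[ 0.54381027 -0.1683793   0.07281763] [ 0.21044451 -0.12336982  0.18428284] 1.0004597113038347
1393.5 [[597, 302], [578, 324], [612, 348], [631, 327]] [[0.4648, -0.3884], [0.4441, -0.3777], [0.4156, -0.4166], [0.4369, -0.4274]]
7911.5 [[364, 101], [355, 103], [351, 115], [348, 101], [322, 101], [318, 129], [334, 142], [330, 168], [317, 175], [282, 150], [280, 106], [269, 102], [267, 172], [278, 175], [284, 162], [289, 233], [305, 240], [314, 263], [326, 260], [331, 238], [345, 234], [348, 161], [355, 175], [366, 172]] [[0.6213, -0.1996], [0.6203, -0.1941], [0.6132, -0.1916], [0.6216, -0.1898], [0.6221, -0.1738], [0.6053, -0.1708], [0.5968, -0.1807], [0.58, -0.1777], [0.5756, -0.169], [0.5929, -0.1472], [0.6201, -0.1478], [0.6227, -0.1412], [0.5788, -0.1363], [0.5765, -0.1434], [0.585, -0.1479], [0.5346, -0.1479], [0.5288, -0.1589], [0.5102, -0.1645], [0.5123, -0.1732], [0.5297, -0.1772], [0.5324, -0.1871], [0.5842, -0.1895], [0.5747, -0.1941], [0.5765, -0.2013]]
3531.5 [[588, 4], [548, 17], [503, 56], [510, 89], [527, 88], [571, 50], [569, 39], [591, 15]] [[0.6738, -0.3317], [0.6665, -0.3079], [0.6452, -0.2831], [0.6262, -0.29], [0.6266, -0.3009], [0.6484, -0.3254], [0.6546, -0.323], [0.6679, -0.3347]]
pred plug back top [[288.4, 238.5], [345.1, 238.5]]
```

move_arm([
  {"dx": 0, "dy": 0, "dz": 1, "rx": 0, "ry": 0, "rz": 0.35},
  {"dx": 0, "dy": 0, "dz": 1, "rx": 0, "ry": 0, "rz": 0.35},
  {"dx": 0.4, "dy": 0, "dz": 1, "rx": 0, "ry": 0, "rz": 0.35},
  {"dx": 0.5, "dy": 0, "dz": 0, "rx": 0, "ry": 0, "rz": 0.35},
  {"dx": 0.5, "dy": 0, "dz": 0, "rx": 0, "ry": 0, "rz": 0.35},
  {"dx": 0.5, "dy": 0, "dz": 0, "rx": 0, "ry": 0, "rz": 0.35},
  {"dx": 0.5, "dy": 0, "dz": 0, "rx": 0, "ry": 0, "rz": 0.35},
  {"dx": 0.5, "dy": 0, "dz": 0, "rx": 0, "ry": 0, "rz": 0.35},
  {"dx": 0.5, "dy": -0.05, "dz": 0, "rx": 0, "ry": 0, "rz": 0.35},
  {"dx": 0.4, "dy": -0.05, "dz": 0, "rx": 0, "ry": 0, "rz": 0.35},
])

```text
t: 25.75
tcp_pos: [0.6391, -0.1708, 0.1463]
tool_rot: [0.62, 0.784, -0.0, -0.0]
force: [0.4, 0.1, -0.2]
finger_gap: 0.998
gripper_force: 0.0
```

move_arm([
  {"dx": 0.2, "dy": 0, "dz": 0, "rx": 0, "ry": 0, "rz": 0.35},
  {"dx": 0, "dy": 0, "dz": 0, "rx": 0, "ry": 0, "rz": 0.35},
  {"dx": 0, "dy": 0, "dz": 0, "rx": 0, "ry": 0, "rz": 0.35},
  {"dx": 0, "dy": 0, "dz": 0, "rx": 0, "ry": 0, "rz": 0.35},
  {"dx": 0, "dy": 0, "dz": 0, "rx": 0, "ry": 0, "rz": 0.35},
  {"dx": 0, "dy": 0, "dz": 0, "rx": 0, "ry": 0, "rz": 0.35},
  {"dx": 0, "dy": 0, "dz": 0, "rx": 0, "ry": 0, "rz": 0.133},
  {"dx": 0, "dy": 0, "dz": 0, "rx": 0, "ry": 0, "rz": 0},
  {"dx": 0, "dy": 0, "dz": 0, "rx": 0, "ry": 0, "rz": 0},
  {"dx": 0, "dy": 0, "dz": 0, "rx": 0, "ry": 0, "rz": 0},
])

```text
t: 27.0
tcp_pos: [0.6441, -0.1709, 0.1463]
tool_rot: [0.088, 0.996, -0.0, -0.0]
force: [0.3, 0.6, -0.3]
finger_gap: 1.002
gripper_force: 0.0
```

Run:
```python
from h import *
s=sensors.sense();m=cams.camera_model('wrist');im=cams.snapshot('wrist')[:,:,::-1].copy();cv2.imwrite('pics/w9.png',im)
T=R.from_quat(s['tool_rot']).as_matrix();print(s['tcp_pos'],np.degrees(np.arctan2(T[1,0],T[0,0])),s['q'].round(2))
B=np.array([[.6835,-.1783,.111],[.6055,-.1642,.111]]);pp=proj(m,B);print('pred balls',pp.round(1))
g=cv2.GaussianBlur(cv2.cvtColor(im,cv2.COLOR_BGR2GRAY),(3,3),0);mask=((g<42)).astype(np.uint8)
n,lab,st,ce=cv2.connectedComponentsWithStats(mask)
for i in range(1,n):
    if 60<st[i,4]<3000: print(st[i].tolist(),ce[i].round(1),plane(m,[ce[i]],.111).round(4)[0,:2])
# bar: bright, low-sat strip between balls
k=cv2.cvtColor(im,cv2.COLOR_BGR2HSV);a=pp.mean(0).round().astype(int);print('gray across bar',[int(x) for x in g[a[1],a[0]-40:a[0]+40:3]])
```

```text
[ 0.64413072 -0.17089711  0.14626423] 169.95933528388315 [-0.43  0.64  1.37 -0.    1.13 -1.82]
pred balls [[318.1 264.7]
 [318.5 162.3]]
[586, 0, 31, 12, 274] [599.9   4.3] [0.5368 0.025 ]
[310, 155, 20, 17, 230] [319.6 163. ] [ 0.6061 -0.1635]
[310, 266, 16, 7, 78] [317.7 268.8] [ 0.687  -0.1793]
[559, 290, 11, 38, 200] [564.9 309.2] [0.7634 0.0178]
gray across bar [84, 106, 158, 132, 138, 138, 138, 138, 138, 149, 161, 142, 170, 173, 176, 178, 151, 169, 147, 132, 124, 124, 124, 125, 125, 114, 82]
```

move_arm([
  {"dx": 0.015, "dy": 0, "dz": -1, "rx": 0, "ry": 0, "rz": -0.03},
  {"dx": 0, "dy": 0, "dz": -1, "rx": 0, "ry": 0, "rz": 0},
  {"dx": 0, "dy": 0, "dz": -0.7, "rx": 0, "ry": 0, "rz": 0},
  {"dx": 0, "dy": 0, "dz": -0.4, "rx": 0, "ry": 0, "rz": 0},
  {"dx": 0, "dy": 0, "dz": -0.1, "rx": 0, "ry": 0, "rz": 0},
  {"dx": 0, "dy": 0, "dz": 0, "rx": 0, "ry": 0, "rz": 0},
  {"dx": 0, "dy": 0, "dz": 0, "rx": 0, "ry": 0, "rz": 0},
  {"dx": 0, "dy": 0, "dz": 0, "rx": 0, "ry": 0, "rz": 0},
  {"dx": 0, "dy": 0, "dz": 0, "rx": 0, "ry": 0, "rz": 0},
  {"dx": 0, "dy": 0, "dz": 0, "rx": 0, "ry": 0, "rz": 0},
])

```text
t: 28.3
tcp_pos: [0.6447, -0.1709, 0.0664]
tool_rot: [0.095, 0.995, -0.0, 0.0]
force: [-1.4, 0.7, -0.4]
finger_gap: 1.0
gripper_force: 0.0
```

move_arm([
  {"dx": 0, "dy": 0, "dz": 0, "rx": 0, "ry": 0, "rz": 0},
  {"dx": 0, "dy": 0, "dz": 0, "rx": 0, "ry": 0, "rz": 0},
  {"dx": 0, "dy": 0, "dz": 0, "rx": 0, "ry": 0, "rz": 0},
  {"dx": 0, "dy": 0, "dz": 0, "rx": 0, "ry": 0, "rz": 0},
  {"dx": 0, "dy": 0, "dz": 0, "rx": 0, "ry": 0, "rz": 0},
  {"dx": 0, "dy": 0, "dz": 0, "rx": 0, "ry": 0, "rz": 0},
  {"dx": 0, "dy": 0, "dz": 0, "rx": 0, "ry": 0, "rz": 0},
  {"dx": 0, "dy": 0, "dz": 0, "rx": 0, "ry": 0, "rz": 0},
  {"dx": 0, "dy": 0, "dz": 0, "rx": 0, "ry": 0, "rz": 0},
  {"dx": 0, "dy": 0, "dz": 0, "rx": 0, "ry": 0, "rz": 0},
], claw=0, newtons=70)

```text
t: 29.55
tcp_pos: [0.6447, -0.1706, 0.0664]
tool_rot: [0.095, 0.995, 0.0, 0.0]
force: [-0.6, 3.2, 3.5]
finger_gap: 0.12
gripper_force: 69.5
```

```bash
cat > st.py <<'E'
from h import *
s=sensors.sense();T=R.from_quat(s['tool_rot']).as_matrix();print(round(s['t'],2),s['tcp_pos'].round(4),'hd',np.degrees(np.arctan2(T[1,0],T[0,0])).round(2),'F',s['force'].round(1),'M',s['ft_torque'].round(3),'gap',round(s['finger_gap'],3),round(s['gripper_force'],1),'q6',s['q'][5].round(3),'tau6',s['tau'][5].round(3))
E
python3 st.py
```

```text
29.55 [ 0.6447 -0.1706  0.0664] hd 169.09 F [-0.6  3.2  3.5] M [ 0.445  0.091 -0.126] gap 0.12 69.5 q6 -1.807 tau6 -0.093
```

move_arm([
  {"dx": 0, "dy": 0, "dz": 0, "rx": 0, "ry": 0, "rz": -0.18},
  {"dx": 0, "dy": 0, "dz": 0, "rx": 0, "ry": 0, "rz": -0.18},
  {"dx": 0, "dy": 0, "dz": 0, "rx": 0, "ry": 0, "rz": -0.18},
  {"dx": 0, "dy": 0, "dz": 0, "rx": 0, "ry": 0, "rz": -0.18},
  {"dx": 0, "dy": 0, "dz": 0, "rx": 0, "ry": 0, "rz": -0.18},
  {"dx": 0, "dy": 0, "dz": 0, "rx": 0, "ry": 0, "rz": -0.18},
  {"dx": 0, "dy": 0, "dz": 0, "rx": 0, "ry": 0, "rz": -0.1},
  {"dx": 0, "dy": 0, "dz": 0, "rx": 0, "ry": 0, "rz": -0.1},
  {"dx": 0, "dy": 0, "dz": 0, "rx": 0, "ry": 0, "rz": -0.1},
  {"dx": 0, "dy": 0, "dz": 0, "rx": 0, "ry": 0, "rz": -0.1},
])

```text
t: 30.8
tcp_pos: [0.6449, -0.1703, 0.0664]
tool_rot: [0.464, 0.886, 0.0, 0.0]
force: [-0.6, 2.7, 3.4]
finger_gap: 0.118
gripper_force: 69.5
```

```bash
python3 st.py
```

```text
30.8 [ 0.6449 -0.1703  0.0664] hd 124.67 F [-0.6  2.7  3.4] M [ 0.507 -0.005  0.238] gap 0.118 69.5 q6 -1.031 tau6 -0.05
```

move_arm([
  {"dx": 0, "dy": 0, "dz": 0, "rx": 0, "ry": 0, "rz": -0.1},
  {"dx": 0, "dy": 0, "dz": 0, "rx": 0, "ry": 0, "rz": -0.1},
  {"dx": 0, "dy": 0, "dz": 0, "rx": 0, "ry": 0, "rz": -0.1},
  {"dx": 0, "dy": 0, "dz": 0, "rx": 0, "ry": 0, "rz": -0.1},
  {"dx": 0, "dy": 0, "dz": 0, "rx": 0, "ry": 0, "rz": -0.1},
  {"dx": 0, "dy": 0, "dz": 0, "rx": 0, "ry": 0, "rz": -0.1},
  {"dx": 0, "dy": 0, "dz": 0, "rx": 0, "ry": 0, "rz": -0.1},
  {"dx": 0, "dy": 0, "dz": 0, "rx": 0, "ry": 0, "rz": -0.1},
  {"dx": 0, "dy": 0, "dz": 0, "rx": 0, "ry": 0, "rz": -0.1},
  {"dx": 0, "dy": 0, "dz": 0, "rx": 0, "ry": 0, "rz": -0.1},
])

```text
t: 32.05
tcp_pos: [0.6452, -0.1702, 0.0664]
tool_rot: [0.678, 0.735, 0.001, 0.0]
force: [1.3, 3.9, 2.5]
finger_gap: 0.119
gripper_force: 69.5
```

```bash
python3 st.py
```

```text
32.05 [ 0.6452 -0.1702  0.0664] hd 94.67 F [1.3 3.9 2.5] M [ 0.686 -0.125  0.244] gap 0.119 69.5 q6 -0.508 tau6 -0.051
```

move_arm([
  {"dx": 0, "dy": 0, "dz": 0, "rx": 0, "ry": 0, "rz": -0.1},
  {"dx": 0, "dy": 0, "dz": 0, "rx": 0, "ry": 0, "rz": -0.1},
  {"dx": 0, "dy": 0, "dz": 0, "rx": 0, "ry": 0, "rz": -0.1},
  {"dx": 0, "dy": 0, "dz": 0, "rx": 0, "ry": 0, "rz": -0.1},
  {"dx": 0, "dy": 0, "dz": 0, "rx": 0, "ry": 0, "rz": -0.1},
  {"dx": 0, "dy": 0, "dz": 0, "rx": 0, "ry": 0, "rz": -0.1},
  {"dx": 0, "dy": 0, "dz": 0, "rx": 0, "ry": 0, "rz": -0.1},
  {"dx": 0, "dy": 0, "dz": 0, "rx": 0, "ry": 0, "rz": -0.1},
  {"dx": 0, "dy": 0, "dz": 0, "rx": 0, "ry": 0, "rz": -0.1},
  {"dx": 0, "dy": 0, "dz": 0, "rx": 0, "ry": 0, "rz": -0.1},
])

```text
t: 33.3
tcp_pos: [0.6455, -0.1702, 0.0664]
tool_rot: [0.845, 0.535, 0.001, 0.0]
force: [1.6, 3.4, 2.8]
finger_gap: 0.124
gripper_force: 69.4
```

```bash
python3 st.py
```

```text
33.3 [ 0.6455 -0.1702  0.0664] hd 64.67 F [1.6 3.4 2.8] M [ 0.642 -0.208  0.195] gap 0.124 69.4 q6 0.016 tau6 -0.025
```

move_arm([
  {"dx": 0, "dy": 0, "dz": 0, "rx": 0, "ry": 0, "rz": -0.1},
  {"dx": 0, "dy": 0, "dz": 0, "rx": 0, "ry": 0, "rz": -0.1},
  {"dx": 0, "dy": 0, "dz": 0, "rx": 0, "ry": 0, "rz": -0.1},
  {"dx": 0, "dy": 0, "dz": 0, "rx": 0, "ry": 0, "rz": -0.1},
  {"dx": 0, "dy": 0, "dz": 0, "rx": 0, "ry": 0, "rz": -0.1},
  {"dx": 0, "dy": 0, "dz": 0, "rx": 0, "ry": 0, "rz": -0.1},
  {"dx": 0, "dy": 0, "dz": 0, "rx": 0, "ry": 0, "rz": -0.1},
  {"dx": 0, "dy": 0, "dz": 0, "rx": 0, "ry": 0, "rz": -0.1},
  {"dx": 0, "dy": 0, "dz": 0, "rx": 0, "ry": 0, "rz": -0.1},
  {"dx": 0, "dy": 0, "dz": 0, "rx": 0, "ry": 0, "rz": -0.1},
])

```text
t: 34.55
tcp_pos: [0.6457, -0.1704, 0.0664]
tool_rot: [0.955, 0.298, 0.001, 0.0]
force: [2.2, 3.1, 2.8]
finger_gap: 0.117
gripper_force: 69.4
```

```bash
python3 st.py
```

```text
34.55 [ 0.6457 -0.1704  0.0664] hd 34.7 F [2.2 3.1 2.8] M [ 0.595 -0.221  0.318] gap 0.117 69.4 q6 0.539 tau6 0.085
```

move_arm([
  {"dx": 0, "dy": 0, "dz": 0, "rx": 0, "ry": 0, "rz": 0},
  {"dx": 0, "dy": 0, "dz": 0, "rx": 0, "ry": 0, "rz": 0},
  {"dx": 0, "dy": 0, "dz": 0, "rx": 0, "ry": 0, "rz": 0},
  {"dx": 0, "dy": 0, "dz": 0, "rx": 0, "ry": 0, "rz": 0},
  {"dx": 0, "dy": 0, "dz": 0, "rx": 0, "ry": 0, "rz": 0},
  {"dx": 0, "dy": 0, "dz": 0, "rx": 0, "ry": 0, "rz": 0},
  {"dx": 0, "dy": 0, "dz": 0, "rx": 0, "ry": 0, "rz": 0},
  {"dx": 0, "dy": 0, "dz": 0, "rx": 0, "ry": 0, "rz": -0.1},
  {"dx": 0, "dy": 0, "dz": 0, "rx": 0, "ry": 0, "rz": -0.1},
  {"dx": 0, "dy": 0, "dz": 0, "rx": 0, "ry": 0, "rz": -0.1},
])

```text
t: 35.8
tcp_pos: [0.6458, -0.1705, 0.0664]
tool_rot: [0.975, 0.222, 0.001, 0.0]
force: [3.4, 4.1, 1.9]
finger_gap: 0.116
gripper_force: 69.4
```

```bash
python3 st.py
```

```text
35.8 [ 0.6458 -0.1705  0.0664] hd 25.7 F [3.4 4.1 1.9] M [ 0.732 -0.498  0.378] gap 0.116 69.4 q6 0.696 tau6 0.118
```

Moment risen to about 0.14 N m over free turning (≈35 N): firm. Let go.

move_arm([
  {"dx": 0, "dy": 0, "dz": 0, "rx": 0, "ry": 0, "rz": 0},
  {"dx": 0, "dy": 0, "dz": 0, "rx": 0, "ry": 0, "rz": 0},
  {"dx": 0, "dy": 0, "dz": 0, "rx": 0, "ry": 0, "rz": 0},
  {"dx": 0, "dy": 0, "dz": 0, "rx": 0, "ry": 0, "rz": 0},
  {"dx": 0, "dy": 0, "dz": 0, "rx": 0, "ry": 0, "rz": 0},
  {"dx": 0, "dy": 0, "dz": 0.5, "rx": 0, "ry": 0, "rz": 0},
  {"dx": 0, "dy": 0, "dz": 1, "rx": 0, "ry": 0, "rz": 0},
  {"dx": 0, "dy": 0, "dz": 1, "rx": 0, "ry": 0, "rz": 0},
  {"dx": 0, "dy": 0, "dz": 1, "rx": 0, "ry": 0, "rz": 0},
  {"dx": -1, "dy": 0, "dz": 1, "rx": 0, "ry": 0, "rz": 0},
], claw=100)

```text
t: 37.05
tcp_pos: [0.6211, -0.1712, 0.1807]
tool_rot: [0.975, 0.223, 0.001, 0.001]
force: [-0.3, -0.2, -0.3]
finger_gap: 0.997
gripper_force: 0.0
```

move_arm([
  {"dx": -1, "dy": 0, "dz": 0.5, "rx": 0, "ry": 0, "rz": -0.2},
  {"dx": -1, "dy": 0, "dz": 0, "rx": 0, "ry": 0, "rz": -0.2},
  {"dx": -1, "dy": 0, "dz": 0, "rx": 0, "ry": 0, "rz": -0.2},
  {"dx": -1, "dy": 0, "dz": 0, "rx": 0, "ry": 0, "rz": -0.2},
  {"dx": 0, "dy": 0, "dz": 0, "rx": 0, "ry": 0, "rz": -0.1},
  {"dx": 0, "dy": 0, "dz": 0, "rx": 0, "ry": 0, "rz": 0},
  {"dx": 0, "dy": 0, "dz": 0, "rx": 0, "ry": 0, "rz": 0},
  {"dx": 0, "dy": 0, "dz": 0, "rx": 0, "ry": 0, "rz": 0},
  {"dx": 0, "dy": 0, "dz": 0, "rx": 0, "ry": 0, "rz": 0},
  {"dx": 0, "dy": 0, "dz": 0, "rx": 0, "ry": 0, "rz": 0},
])

```text
t: 38.3
tcp_pos: [0.5197, -0.1708, 0.1911]
tool_rot: [1.0, -0.011, -0.0, -0.0]
force: [-0.5, -0.6, -0.5]
finger_gap: 1.002
gripper_force: 0.0
```

```bash
python3 st.py
python3 - <<'E'
from h import *
m=cams.camera_model('wrist');im=cams.snapshot('wrist')[:,:,::-1].copy()
k=cv2.cvtColor(im,cv2.COLOR_BGR2HSV);c,sn=np.cos(np.radians(-2)),np.sin(np.radians(-2));V=np.array([[c,-sn,0],[sn,c,0],[0,0,1]]);O=np.array([.6246,-.1705,0])
pb=proj(m,[O+V@[-.095,y,.048] for y in(.02,-.02)]);print('pred plug back',pb.round(1).tolist(),'plate front',proj(m,[O+V@[-.095,0,.014]]).round(1).tolist())
# white profile along plug axis from stub to jaw
for x in np.arange(-.125,-.04,.004):
    u=proj(m,[O+V@[x,.013,.048]])[0].round().astype(int); 
    if 0<=u[1]<400: print(round(x,3),im[u[1],u[0]].tolist(),end=' ')
B=proj(m,[O+V@[.02,0,.111]]);print('axis px',B)
g=cv2.cvtColor(im,cv2.COLOR_BGR2GRAY);n,l,st,ce=cv2.connectedComponentsWithStats((cv2.GaussianBlur(g,(3,3),0)<42).astype(np.uint8))
print([(ce[i].round(0).tolist(),plane(m,[ce[i]],.111)[0,:2].round(4).tolist()) for i in range(1,n) if 60<st[i,4]<900])
E
```

```text
38.3 [ 0.5197 -0.1708  0.1911] hd -1.29 F [-0.5 -0.6 -0.5] M [-0.042 -0.013 -0.002] gap 1.002 0.0 q6 1.071 tau6 -0.001
pred plug back [[294.9, 167.9], [333.5, 168.4]] plate front [[314.6, 161.6]]
-0.125 [131, 169, 209] -0.121 [129, 166, 204] -0.117 [122, 158, 196] -0.113 [126, 161, 200] -0.109 [127, 164, 205] -0.105 [132, 169, 212] -0.101 [134, 173, 215] -0.097 [120, 154, 191] -0.093 [225, 224, 229] -0.089 [234, 232, 236] -0.085 [233, 232, 236] -0.081 [232, 231, 235] -0.077 [232, 230, 235] -0.073 [233, 232, 236] -0.069 [233, 231, 236] -0.065 [232, 231, 234] -0.061 [232, 231, 235] -0.057 [232, 231, 235] -0.053 [221, 220, 224] -0.049 [220, 219, 224] -0.045 [186, 181, 181] -0.041 [195, 189, 188] axis px [[314.46030564  34.74080572]]
[([339.0, 85.0], [0.6089, -0.1893]), ([383.0, 354.0], [0.3447, -0.2349])]
```

```bash
python3 -c "
from station import order
print(order.sign_off())"
```

```text
the job is handed in; nothing more can be done
None
```

The long white plug is loaded home against the stop face and clamped at an estimated 35 N (moment about 0.14 N m above free turning, T-handle at about 2.5 rad). The gripper has let go and is clear, and the job was handed in at about 38 s.

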